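Press the sprung inner cover of a torch case home with a hand tamper

TASK

Take the flat-faced tamper from its sloping rest, set it squarely on the middle of the sprung cover in the black case and press straight down, past the four spring catches, until you feel the cover bottom out level on the load packed beneath it (how deep that is differs from case to case). Hold it there a moment, firmly but without forcing it, and never push the cover with the gripper itself. Then stand the tamper upright in the middle of the cork mat and let go, with the cover staying level under its catches; leave the two torches and the roll of tape where they are.

Things in the scene. Friction and masses are not known exactly. Their poses are not given: they have to be found in the camera images.
- case: Black square open-topped case fixed to the table, 152 x 152 mm outside, 134 x 134 mm inside, walls 72 mm high. Origin at the centre of its underside, z up, x and y square to its walls. Inside, four sprung pins carry the cover above the packed load. A spring catch sits in the middle of each wall.
- hooks (a point): Point on the case's middle axis level with the undersides of the four catch hooks, 47.5 mm above the case's origin. Each catch, 24 mm wide, stands 6 mm into the well; its sloping top gives way outward as the cover's edge is pushed down past it, then it snaps over the edge.
- cover: Loose flat aluminium plate 131 x 131 x 6 mm, 0.25 kg, lying in the well on the sprung pins. Origin at the centre of its underside, z up. The underside is 60 mm above the case's origin at the start and bottoms out on the load after 20 to 32 mm of travel. Once caught and let go it springs back up until it lies under the hooks (underside 41.5 mm).
- cover_top (a point): Centre of the cover's top face, 66 mm above the case's origin at the start. Push needed: about 2 N to start, 7 N at the catches' slopes (first 10 mm), 3 to 4 N after them, 6 N at full depth; on the load it climbs steeply at once. Leaning on the load with 15 to 40 N in all is firm; more than 60 N is forcing it.
- tamper_grip (a point): Grip of the tamper, on its axis 68 mm above its flat face. The tamper: round steel disc 90 mm wide, 10 mm thick (its underside is the face), 38 mm collar 8 mm thick, square wooden handle 26 x 26 mm, top 96 mm above the face; about 0.45 kg, heavy at the disc. z points up the handle, x and y square to its sides. At first it leans 30 degrees towards the rest's -x, its y axis level.
- rest: Fixed plywood ramp, 110 mm wide, sloping 30 degrees, rising towards its own +x; two low steel pins at its lower side keep the disc from sliding. Origin on the table below the middle of the slope; the slope's surface is 40 mm above the origin there, and the middle of the tamper's face starts at this point. z up.
- mat: Square cork mat 150 x 150 x 4 mm fixed on the table, where the tamper is to stand at the end. Origin at the centre of its underside.
- torch0: Black hand torch standing on its head, 52 mm in diameter at the foot, 128 mm tall, loose. Origin at the centre of its underside. Leave alone.
- torch1: Second black hand torch of the same kind, standing on its head. Origin at the centre of its underside. Leave alone.
- tape: Loose roll of grey packing tape lying flat, 96 mm outside diameter, 76 mm hole, 45 mm high. Origin at the centre of its underside. Leave alone.
- pack: The cardboard-packed load inside the case, hidden under the cover, on which the cover bottoms out. This origin is only the middle of the case's floor, 8 mm above the case's origin, and says nothing of the load's height: its firm flat top lies anywhere from 28 to 40 mm above the case's origin and can only be felt.

How it is judged (in metres and radians):
On the way, in this order (a step that is already met when the one before it is completed fails the run):
1. the tamper is lifted from its rest (distance of tamper_grip from where it was at the start of the episode above 0.05 m and contact force between the fingers and tamper above 1 N), for 0.1 s.
2. the cover is bottomed out level on the packed load under the tamper (contact force between pack and cover above 1 N and angle between the z axis of cover and the z axis of case, either way round below 0.02 rad and contact force between tamper and cover above 4 N), for 0.2 s.
At the end, for the whole second after the job is handed in: The cover lies held under the catches, its underside less than 42.8 mm above the case's origin and within 0.025 rad of level; the tamper stands upright (within 0.05 rad), still and released, on the cork mat with its axis within 40 mm of the mat's centre (z of cover in the frame of case below 0.0428 m and angle between the z axis of cover and the z axis of case, either way round below 0.025 rad and horizontal distance between tamper_grip and mat below 0.04 m and height (world z) of tamper_grip below 0.076 m and angle between tamper_grip's own z axis and vertical below 0.05 rad and linear speed of tamper below 0.02 m/s and contact force between the fingers and tamper below 0.1 N); the robot touches nothing.
It fails at once if the cover is pushed with the gripper (contact force between the fingers and cover above 1 N).
It fails at once if the cover is forced: more than 60 N from the tamper (contact force between tamper and cover above 60 N).
It fails at once if a torch or the tape is moved by more than 30 mm (distance of any of torch0, torch1, tape from where it was at the start of the episode above 0.03 m).
It also fails if it takes over 51 s, if anything falls off the work surface, if the arm or the gripper's body presses on something with over 40 N, if the wrist force passes 120 N, or if a joint passes its speed limit or range.

ROBOT

A 6-joint arm with a two-finger parallel gripper is mounted at the origin on the work surface. World frame = base frame: x ahead of the robot, y to its left, z up, the work surface at z = 0. Lengths are in mm, angles in rad, forces in N, time in s.
With the tool pointing down it reaches from about 275 to 1000 mm from the base axis. Payload 8.4 kg.
Tool frame: the origin (TCP) lies at the centre of the arm's flange, where the gripper is bolted on; the fingertips stand 173 mm ahead of it and the grasp point (between the pads) lies 155 mm ahead of it (tcp_to_tips is the distance from the TCP to the fingertips, in mm); z points along the fingers, x is the direction in which the jaws open and shut, and the axes are right-handed (so a half turn about z gives the same grasp; the last joint's range is limited). The gripper opens to 85 mm and grips with 20 to 120 N. Pads are 22 mm wide; open, the fingers measure 114 mm over their backs; the gripper's body (76 mm by 85 mm) begins 54 mm behind the grasp point. The pads swing forward as they close: fully open they stand 13 mm farther back than shut.
Start: joints at [-1.166, 0.353, 1.633, -0, 1.155, -0.002], TCP at [247.295, -573.999, 404.681] pointing down, gripper open.
Joint ranges: [-2.63, 2.63], [-0.92, 2.1], [0.06, 2.66], [-1.3, 4.44], [0, 2.69], [-3.02, 3.02]. Speed limits (rad/s): [2.22, 2.22, 2.79, 3.14, 3.14, 3.14].

INTERFACE

Orientations are given as [roll, pitch, yaw] about the fixed x, y, z axes, in that order (R = Rz(yaw) Ry(pitch) Rx(roll)).
In Python, from rig import sense, grab_frame, camera_info, sign_off, tcp_to_tips gives the robot as it stands.
- The arm moves only by the shell command python3 -m creep 'ROWS' [FORCE]. ROWS is text: rows parted by semicolons, each of 5 numbers parted by spaces: the opening in per cent of the stroke, from 0 (shut) to 100 (fully open), then the shift along the tool's x, y, z in cm, then the turn about the tool's z in degrees. In form: fingers tx ty tz roll; .... A call has 1 to 20 rows; each row is the pose to reach, as a shift and turn from the pose measured when the call began, along the tool's axes at that moment; what a row does not reach only later rows make up. A row lasts 1/10 s, in which the tool goes at most 50 mm and 8.59 degrees, less where a joint would pass 70% of its speed; a pose out of reach is approached as far as the arm can. A call with a gripper value outside its range is refused whole. The fingers move at their own pace and stop on an object; FORCE is the grip in N (left out, the last holds). Time passes only in rows, so rows that repeat a pose let the fingers close. It gives the time, the measured TCP pose, the force and the opening at its end, in the units of the state.
- sense(): the state, without advancing time (a new reading comes with each control period).
- grab_frame(name): name is "side" or "top" or "wrist"; returns (picture, depth): 384x512x3 uint8, blue, green, red; 384x512 float32, mm along the optical axis (not along the pixel's ray), 0 where there is no reading.
- camera_info(name): a dict with "vertical_fov" (degrees; the focal length in pixels is half the picture's height over the tangent of half this angle, whatever the lens; pixels are square), "cx", "cy" (the principal point, pixels), "D" ([k1, k2, p1, p2, k3] as OpenCV has them; the pictures are not rectified), "world_to_cam" (4x4, takes a point from world to camera coordinates). Camera axes: x right, y down, z forward; pixel columns grow to the right and rows downward; lengths in mm; the calibration is good to about 2 mm. A picture is of the moment at which its call begins: read the wrist's pose just before it. camera_info takes no time and is no camera call; for the wrist camera it gives the pose at the moment of the call.
- sign_off(): hands the job in, once; it reports no verdict.
The state is a dict: "clock": time; "qpos": joint angles; "qvel": joint speeds; "joint_efforts": joint torques, N m; "eef_pos": TCP position; "tcp_rot": TCP orientation; "contact_force": force on the tool from outside, world axes, zero at the start; "wrist_torque": the same for the moment, N m; "opening": opening from 0.0 (shut) to 1.0 (fully open).
Only numpy, scipy, OpenCV 4.12 (cv2) and the standard library are available. Lean on these libraries where they do the work, as an engineer would, in place of code of your own. Each camera call takes 0.05 s, during which the arm holds its last target.

## Working session

There is one attempt and no reset: what is moved stays moved. The work goes in short steps, Python scripts to look and compute and a shell command to move; the robot and the scene stay as the last step left them, time stands still between calls to the robot, and variables do not carry over. Pictures are saved under pics/ and viewed, and the job is handed in when it is done.

```bash
ls; mkdir -p pics; cat > h.py <<'E'
import numpy as np,cv2
from rig import *
def K(n):
    c=camera_info(n); f=192/np.tan(np.radians(c["vertical_fov"])/2)
    return np.array([[f,0,c["cx"]],[0,f,c["cy"]],[0,0,1]]),np.array(c["D"],float),np.array(c["world_to_cam"],float)
def ray(n,uv,info=None):
    k,D,T=info or K(n)
    p=cv2.undistortPoints(np.array(uv,float).reshape(-1,1,2),k,D).reshape(-1,2)
    d=np.c_[p,np.ones(len(p))]@T[:3,:3]   # R^T d
    o=-T[:3,:3].T@T[:3,3]
    return o,d
def onplane(n,uv,z,info=None):
    o,d=ray(n,uv,info); return o+d*((z-o[2])/d[:,2])[:,None]
def proj(n,P,info=None):
    k,D,T=info or K(n)
    return cv2.projectPoints(np.array(P,float).reshape(-1,3),cv2.Rodrigues(T[:3,:3])[0],T[:3,3],k,D)[0].reshape(-1,2)
def cloud(n,depth,info=None):
    k,D,T=info or K(n)
    v,u=np.mgrid[:384,:512]
    p=cv2.undistortPoints(np.stack([u,v],-1).reshape(-1,1,2).astype(float),k,D).reshape(384,512,2)
    X=np.dstack([p*depth[...,None],depth])
    return (X-T[:3,3])@T[:3,:3]
E
python3 - <<'E'
from h import *
s=sense();print(s)
for n in("side","top","wrist"):
    i=K(n);a,d=grab_frame(n);cv2.imwrite(f"pics/{n}0.png",a);np.savez(f"{n}0.npz",a=a,d=d,k=i[0],D=i[1],T=i[2])
    print(n,i[0][0,0],i[1],-i[2][:3,:3].T@i[2][:3,3],i[2][2,:3],(d>0).mean())
E
```

```text
pics
{'clock': 0.0, 'qpos': array([-1.16640936e+00,  3.53658775e-01,  1.63415974e+00,  1.31083132e-05,
        1.15516867e+00, -2.41346434e-03]), 'qvel': array([ 0.00159823,  0.00059895,  0.00043365,  0.00120349, -0.00046057,
        0.0011931 ]), 'joint_efforts': array([ 3.59933765e-03, -6.05247188e+01, -3.42072308e+01,  4.71366857e-04,
        9.39391233e-03, -9.15054486e-07]), 'eef_pos': array([ 247.19543489, -573.77695789,  403.94390821]), 'tcp_rot': array([-3.14157730e+00,  1.39449976e-03, -1.16400119e+00]), 'contact_force': array([ 0.55261497,  0.22121315, -0.09953548]), 'wrist_torque': array([-0.02552519,  0.0298128 ,  0.00840334]), 'opening': 0.9970832495166132}
side 437.1721572278512 [-0.13428207  0.          0.          0.          0.        ] [324.32152882 668.46093249 735.01524499] [ 0.29313047 -0.70380674 -0.64709396] 0.9960479736328125
top 449.4958802076809 [-0.04944839  0.          0.          0.          0.        ] [ 477.7213391   -16.48735499 1109.89207842] [ 0.12491326  0.00728262 -0.99214094] 0.9961039225260416
wrist 316.8090273963713 [0.00295728 0.         0.         0.         0.        ] [ 311.76382114 -545.96544107  372.44808091] [-0.25360172 -0.1071874  -0.96135167] 0.9957733154296875
```

View pics/top0.png

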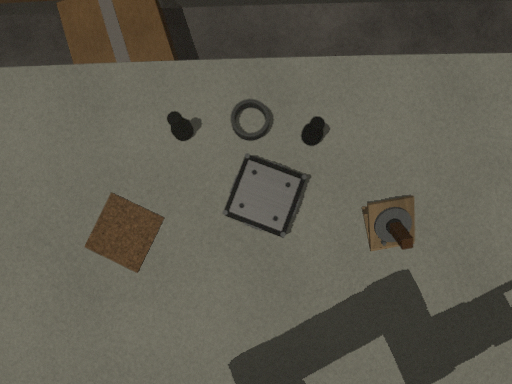

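View pics/side0.png

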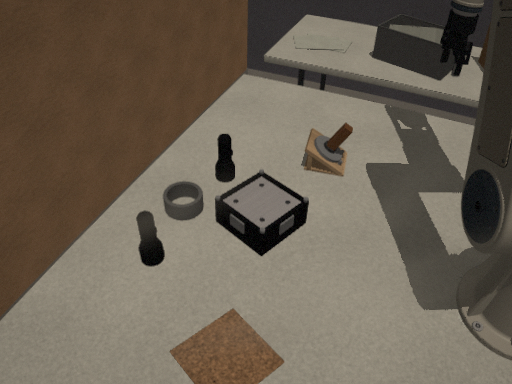

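View pics/wrist0.png

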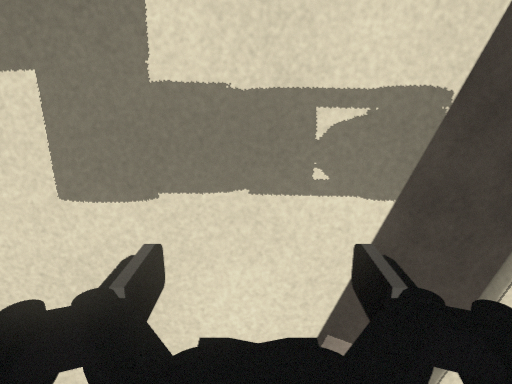

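Top view: the case is at about (266,195) px, the mat at (125,232) and the tape at (251,120). The torches are at (181,128) and (313,132). The tamper is on its ramp at about (393,223), with the handle top near (406,242), leaning towards the robot. Next I'll segment these and measure.

```bash
python3 - <<'E'
from h import *
L={n:np.load(f"{n}0.npz") for n in("top","side")}
I={n:(L[n]["k"],L[n]["D"],L[n]["T"]) for n in L}
C={n:cloud(n,L[n]["d"],I[n]) for n in L}
np.set_printoptions(precision=1,suppress=True)
# table height check
for n in L:
    z=C[n][...,2]; print(n,"table z med",np.median(z[np.abs(z)<15]))
a=L["top"]["a"]; cv2.imwrite("pics/crop_t.png",cv2.resize(a[170:270,340:440],(800,800))[:600]);
b=L["side"]["a"]; cv2.imwrite("pics/crop_s.png",cv2.resize(b[110:260,200:370],(680,600)))
cv2.imwrite("pics/crop_c.png",cv2.resize(a[145:245,210:320],(660,600)))
# mat: brown, planar
for n,roi in(("top",(slice(180,280),slice(70,180))),("side",(slice(300,384),slice(150,300)))):
    hsv=cv2.cvtColor(L[n]["a"],cv2.COLOR_BGR2HSV); m=np.zeros((384,512),np.uint8)
    m[roi]=((hsv[...,1]>70)&(hsv[...,0]<25))[roi]
    m=cv2.morphologyEx(m,cv2.MORPH_OPEN,np.ones((3,3))); m=cv2.morphologyEx(m,cv2.MORPH_CLOSE,np.ones((7,7)))
    c=max(cv2.findContours(m,0,2)[0],key=cv2.contourArea)
    P=onplane(n,c.reshape(-1,2),4,I[n]); r=cv2.minAreaRect(P[:,:2].astype(np.float32)); print("mat",n,r,"depth z",np.median(C[n][m>0][:,2]))
# case region heights
for n in L:
    X=C[n]
    m=(X[...,2]>25)&(X[...,2]<200)&(X[...,0]>250)&(X[...,0]<800)&(X[...,1]>-450)&(X[...,1]<450)
    k,lab,st,_=cv2.connectedComponentsWithStats(m.astype(np.uint8))
    for j in range(1,k):
        if st[j,4]>40:
            Q=X[lab==j]; print(n,st[j],Q.min(0),Q.max(0),np.median(Q,0))
E
```

```text
top table z med -0.8777032202231804
side table z med 0.5500095706444295
mat top ((506.7099304199219, 318.2838134765625), (149.91458129882812, 149.46780395507812), 63.7733039855957) depth z 3.245821912566447
mat side ((507.3965759277344, 321.31561279296875), (151.9608917236328, 153.3895263671875), 63.23107147216797) depth z 4.303230711626625
top [231 107  38  31 374] [727.6 -45.2  25.7] [799.9  45.7  49.4] [752.2   0.4  43.5]
top [167 111  26  28 475] [732.6 143.2  25.7] [783.8 194.3 132.1] [749.7 163.7  85.9]
top [302 116  23  28 455] [ 710.9 -176.    25.1] [ 759.1 -126.8  132.8] [ 727.3 -146.9   87.2]
top [ 223  153   84   84 4358] [ 485.7 -128.    25.7] [680.7  66.6  82.8] [582.8 -29.2  65.7]
top [ 365  195   49   55 1975] [ 449.2 -385.6   25.1] [ 573.  -268.3  130.4] [ 516.4 -324.5   60.9]
side [ 305  122   48   46 1175] [ 454.  -381.7   25. ] [ 572.9 -267.3  131.7] [ 505.9 -319.5   61.3]
side [215 134  20  42 594] [ 712.5 -165.4   25.4] [ 761.6 -122.9  130.3] [ 731.6 -138.4   74.4]
side [ 215  170   94   79 4274] [ 485.7 -128.1   25. ] [684.8  69.4  82. ] [577.8 -10.   65.6]
side [166 182  37  32 521] [729.2 -46.6  25.1] [799.7  50.   49.3] [759.8  19.8  41. ]
side [136 210  28  49 901] [732.7 151.9  25.3] [780.8 198.6 131.2] [750.  182.3  76.2]
```

View pics/crop_t.png

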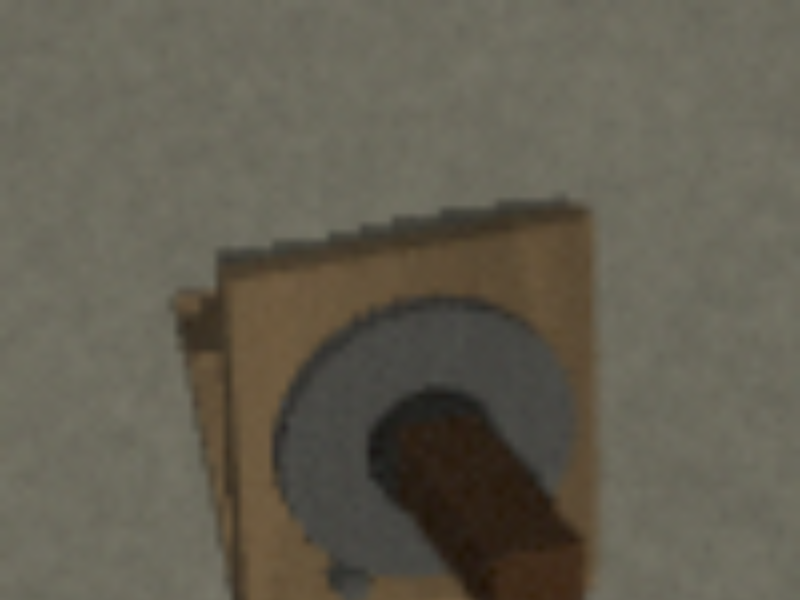

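View pics/crop_c.png

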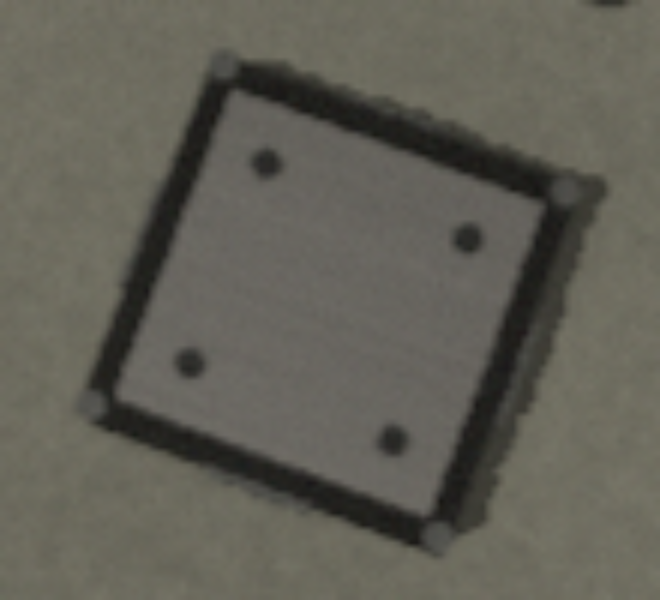

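View pics/crop_s.png

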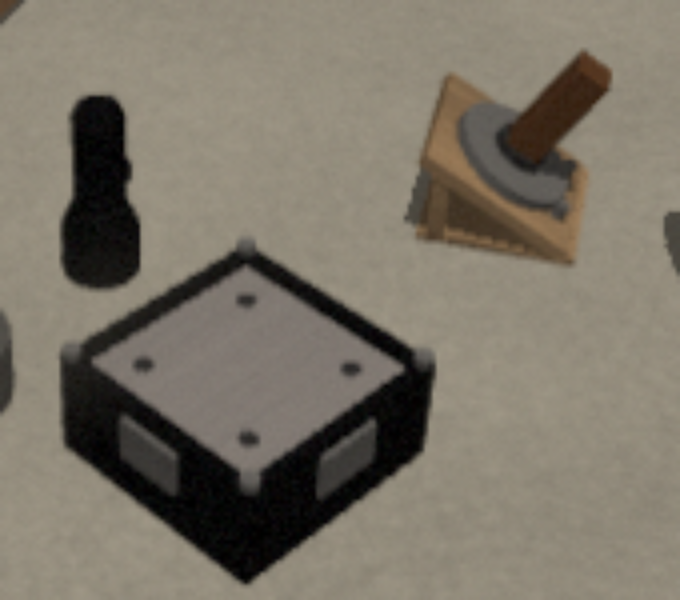

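```bash
python3 - <<'E'
from h import *
np.set_printoptions(precision=2,suppress=True)
L={n:np.load(f"{n}0.npz") for n in("top","side")}
I={n:(L[n]["k"],L[n]["D"],L[n]["T"]) for n in L}
C={n:cloud(n,L[n]["d"],I[n]) for n in L}
for n in L:
    a=L[n]["a"].astype(int);X=C[n]
    sat=a.max(2)-a.min(2)
    m=((X[...,2]>58)&(X[...,2]<72)&(np.hypot(X[...,0]-583,X[...,1]+30)<110)&(a.min(2)>(60))).astype(np.uint8)
    m=cv2.morphologyEx(m,cv2.MORPH_OPEN,np.ones((5,5)))
    c=max(cv2.findContours(m,0,2)[0],key=cv2.contourArea)
    r=cv2.minAreaRect(onplane(n,c.reshape(-1,2),66,I[n])[:,:2].astype(np.float32)); print("cover",n,r,"z",np.median(X[m>0][:,2]))
    # screws: dark blobs inside filled cover
    f=cv2.drawContours(np.zeros_like(m),[c],-1,1,-1); f=cv2.erode(f,np.ones((5,5)))
    g=a.mean(2); med=np.median(g[m>0]); d=((g<med*.75)&(f>0)).astype(np.uint8)
    k,lab,st,ce=cv2.connectedComponentsWithStats(d)
    ce=np.array([ce[j] for j in range(1,k) if st[j,4]>3]); P=onplane(n,ce,66,I[n]); print("screws",P[:,:2].tolist(),P.mean(0))
    # tamper: disc (grey) plane fit
    hsv=cv2.cvtColor(L[n]["a"],cv2.COLOR_BGR2HSV)
    w=(X[...,2]>20)&(np.hypot(X[...,0]-515,X[...,1]+325)<75)
    print("sat hist",np.percentile(hsv[...,1][w],[5,25,50,75,95]))
    g=(w&(hsv[...,1]<45)&(hsv[...,2]>50)).astype(np.uint8); g=cv2.erode(g,np.ones((3,3)))
    Q=X[g>0]
    for _ in range(4):
        c0=Q.mean(0); nn=np.linalg.svd(Q-c0)[2][2]; nn*=np.sign(nn[2]); e=(Q-c0)@nn; Q=Q[np.abs(e)<max(2*e.std(),1)]
    print("disc",n,len(Q),nn,"tilt",np.degrees(np.arccos(nn[2])),"dir",np.degrees(np.arctan2(nn[1],nn[0])),c0)
    o=onplane
    wd=(w|((X[...,2]>25)&(np.hypot(X[...,0]-500,X[...,1]+325)<90)))&(hsv[...,1]>100)
    Q=X[wd&(X[...,2]>95)]; print("handle hi",len(Q),Q.mean(0),Q.max(0),Q.min(0))
E
```

```text
cover top ((582.8572998046875, -30.291778564453125), (131.87396240234375, 131.39749145507812), 67.63676452636719) z 65.13957281253998
screws [[637.0113878728706, -7.261837074520788], [605.6718764308117, -84.81298849057792], [560.341228204333, 24.852264562485487], [527.8183990769488, -53.02264706357629]] [582.71 -30.06  66.  ]
sat hist [ 14.  21. 101. 109. 149.]
disc top 416 [-0.49 -0.07  0.87] tilt 29.912970638954082 dir -171.7589739639366 [ 510.47 -324.27   52.05]
handle hi 243 [ 470.9  -334.23  115.65] [ 491.35 -322.05  130.38] [ 451.31 -350.86   95.72]
cover side ((586.0491943359375, -32.776519775390625), (129.9251708984375, 129.7506866455078), 67.91168975830078) z 65.7642936073065
screws [[608.6377014986247, -84.77794175144675], [640.2132381336601, -7.726536604990315], [562.2582564303923, 23.658355490949134]] [603.7  -22.95  66.  ]
sat hist [ 19.  26. 107. 118. 170.]
disc side 196 [-0.5  -0.07  0.87] tilt 30.04502891970798 dir -171.56004101553327 [ 510.75 -313.48   53.23]
handle hi 164 [ 472.3  -327.96  113.76] [ 494.23 -318.8   131.68] [ 454.3  -351.37   95.16]
```

The cover is at about (583–586, −30..−33), z ≈ 66, 131 mm square, and the two views agree. The mat is at about (507,320). The tamper leans 30.0° along azimuth −171.7°. Next I'll look from above the tamper with the wrist camera.

```bash
python3 -m creep '100 -2 -5 0 5; 100 -4 -9 0 10; 100 -6 -14 0 14.9; 100 -8 -18 0 14.9; 100 -10 -23 0 14.9; 100 -11.5 -27 0 14.9; 100 -13 -30 0 14.9; 100 -13.2 -31.6 0 14.9; 100 -13.2 -31.6 0 14.9; 100 -13.2 -31.6 0 14.9'; python3 - <<'E'
from h import *
i=K("wrist");a,d=grab_frame("wrist");cv2.imwrite("pics/w1.png",a);np.savez("w1.npz",a=a,d=d,k=i[0],D=i[1],T=i[2]);print(sense()["eef_pos"],sense()["tcp_rot"],sense()["contact_force"])
E
```

```text
clock: 1.15
eef_pos: [485.0, -328.0, 404.0]
tcp_rot: [3.141, 0.001, -1.424]
contact_force: [0.7, 0.1, -0.2]
opening: 0.998
[ 484.57897766 -328.3715906   404.06420649] [ 3.14062104e+00  1.01511047e-03 -1.42458632e+00] [-1.10919845  0.35541689  0.15244157]
```

View pics/w1.png

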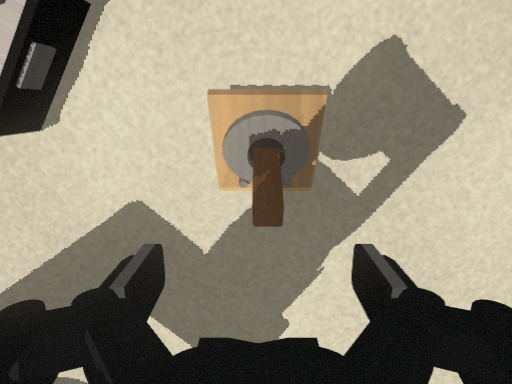

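The wrist view shows the handle from its collar at (266,152) to its top at (267,226), aligned with the image columns. The disc centre is at about (266,145), and there is nothing near the fingers' path.

```bash
python3 - <<'E'
from h import *
np.set_printoptions(precision=2,suppress=True)
F={n:np.load(f) for n,f in(("top","top0.npz"),("side","side0.npz"),("wrist","w1.npz"))}
I={n:(F[n]["k"],F[n]["D"],F[n]["T"]) for n in F}
lines={};pts={}
for n in F:
    X=cloud(n,F[n]["d"],I[n]); hsv=cv2.cvtColor(F[n]["a"],cv2.COLOR_BGR2HSV)
    near=np.hypot(X[...,0]-495,X[...,1]+328)<100
    # disc plane
    g=cv2.erode((near&(X[...,2]>20)&(hsv[...,1]<45)&(hsv[...,2]>50)&(np.hypot(X[...,0]-513,X[...,1]+325)<60)).astype(np.uint8),np.ones((3,3)))
    Q=X[g>0]
    for _ in range(6):
        c0=Q.mean(0); nn=np.linalg.svd(Q-c0,full_matrices=False)[2][2]; nn*=np.sign(nn[2]); e=(Q-c0)@nn; Q=Q[np.abs(e)<max(2*e.std(),.8)]
    # in-plane circle: extreme edge from hull
    nx=np.array([nn[0],nn[1],0]);nx/=np.linalg.norm(nx); yv=np.cross([0,0,1],nx); xv=np.cross(yv,nn)
    q=np.c_[(Q-c0)@xv,(Q-c0)@yv].astype(np.float32)
    cc,r=cv2.minEnclosingCircle(q); F0=c0+cc[0]*xv+cc[1]*yv-10*nn
    print(n,"plane n",nn,"tilt",np.degrees(np.arccos(nn[2])),"az",np.degrees(np.arctan2(nn[1],nn[0])),"r",r,"face centre",F0,"grip",F0+68*nn)
    # handle points: > 25 above disc top plane
    h=(X-F0)@nn; m=near&(h>30)&(h<105)
    P=X[m]; pr=P-F0-((P-F0)@nn)[:,None]*nn
    print("  handle n",m.sum(),"h max",np.percentile(h[m],99),"y range",np.percentile(pr@yv,[2,98]),"x range",np.percentile(pr@xv,[2,98]))
    t=m&(h>93.5); print("  top face",t.sum(),X[t].mean(0),"implied grip",X[t].mean(0)-28*nn)
E
```

```text
top plane n [-0.49 -0.07  0.87] tilt 29.88623348392186 az -171.66854193398342 r 46.781105041503906 face centre [ 506.8  -325.11   38.36] grip [ 473.28 -330.02   97.32]
  handle n 374 h max 98.231755425365 y range [-6.79 17.93] x range [-15.     9.96]
  top face 110 [ 461.4  -337.36  122.2 ] implied grip [ 475.21 -335.34   97.92]
side plane n [-0.5  -0.07  0.87] tilt 30.04502891970798 az -171.56004101553327 r 45.800132751464844 face centre [ 508.74 -326.01   39.47] grip [ 475.06 -331.01   98.33]
  handle n 289 h max 97.91269048115525 y range [-10.74  16.59] x range [-16.57   8.56]
  top face 52 [ 465.42 -336.31  124.39] implied grip [ 479.29 -334.26  100.16]
wrist plane n [0.98 0.15 0.12] tilt 82.91759737725893 az 8.63346073673161 r 126.78382110595703 face centre [ 499.75 -326.66  163.95] grip [ 566.47 -316.53  172.33]
  handle n 6268 h max 80.70375121135166 y range [-59.77  66.53] x range [-200.    175.04]
  top face 0 [nan nan nan] implied grip [nan nan nan]<stdin>:23: RuntimeWarning: Mean of empty slice.
  ret = um.true_divide(
```

```bash
python3 - <<'E'
from h import *
np.set_printoptions(precision=2,suppress=True)
f=np.load("w1.npz");i=(f["k"],f["D"],f["T"]);X=cloud("wrist",f["d"],i);hsv=cv2.cvtColor(f["a"],cv2.COLOR_BGR2HSV)
roi=np.zeros((384,512),bool);roi[80:235,200:335]=1
wood=roi&(X[...,2]>60)&(hsv[...,1]>120)&(hsv[...,2]<130)
g=cv2.erode((roi&(hsv[...,1]<60)&(X[...,2]>22)&(X[...,2]<90)).astype(np.uint8),np.ones((3,3)))
Q=X[g>0]
for _ in range(6):
    c0=Q.mean(0);nn=np.linalg.svd(Q-c0,full_matrices=False)[2][2];nn*=np.sign(nn[2]);e=(Q-c0)@nn;Q=Q[np.abs(e)<max(2*e.std(),.8)]
nx=np.array([nn[0],nn[1],0]);nx/=np.linalg.norm(nx);yv=np.cross([0,0,1],nx);xv=np.cross(yv,nn)
q=np.c_[(Q-c0)@xv,(Q-c0)@yv].astype(np.float32);cc,r=cv2.minEnclosingCircle(q);F0=c0+cc[0]*xv+cc[1]*yv-10*nn
print(nn,np.degrees(np.arccos(nn[2])),np.degrees(np.arctan2(nn[1],nn[0])),r,F0,F0+68*nn)
P=X[wood];h=(P-F0)@nn;pr=P-F0
print(len(P),np.percentile(h,[1,99]),np.percentile(pr@yv,[1,50,99]),np.percentile(pr@xv,[1,99]))
# rays: handle lateral edges per row & top triangulation
m=wood.astype(np.uint8)
for v in(180,195,210,220):
    u=np.where(m[v])[0];print(v,u.min(),u.max())
t=h>94;print("top",t.sum(),P[t].mean(0),P[t].mean(0)-28*nn)
print("proj of hyp grip top:",proj("wrist",[[475.2,-335.3,98],[461.4,-337.4,122.2]],i))
E
```

```text
[-0.49 -0.07  0.87] 29.862175149183358 -171.59213816881095 47.59424591064453 [ 508.17 -332.54   38.24] [ 474.68 -337.5    97.21]
2029 [20.11 96.7 ] [-12.16   0.23  11.81] [-16.07   7.49]
180 254 281
195 254 282
210 254 282
220 254 281
top 504 [ 466.11 -339.13  126.57] [ 479.9  -337.1   102.29]
proj of hyp grip top: [[264.84 194.48]
 [265.38 218.53]]
```

```bash
python3 -m creep '100 0.69 0.81 4 0; 100 0.69 0.81 8 0; 100 0.69 0.81 12 0; 100 0.69 0.81 15 0; 100 0.69 0.81 15 0; 25 0.69 0.81 15 0; 25 0.69 0.81 15 0; 25 0.69 0.81 15 0; 20 0.69 0.81 15 0; 10 0.69 0.81 15 0; 10 0.69 0.81 15 0; 10 0.69 0.81 15 0' 30;  python3 - <<'E'
from h import *
i=K("wrist");a,d=grab_frame("wrist");cv2.imwrite("pics/w2.png",a);s=sense();print(s["eef_pos"],s["contact_force"],s["wrist_torque"],s["opening"])
E
```

```text
clock: 2.4
eef_pos: [477.8, -336.6, 255.4]
tcp_rot: [-3.141, -0.001, -1.424]
contact_force: [-1.3, -1.3, 7.2]
opening: 0.296
[ 477.79463817 -336.62719188  255.40471694] [-1.48395452 -1.73818077  7.21759922] [0.14711054 0.2766163  0.01610522] 0.30306449356599124
```

View pics/w2.png

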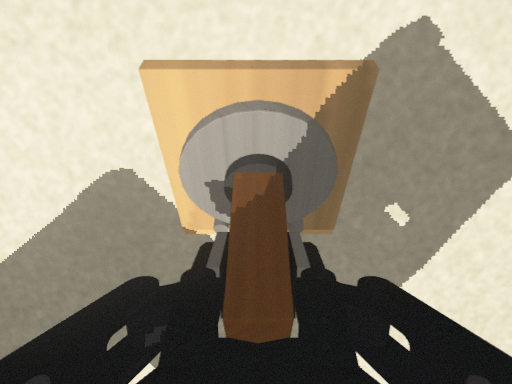

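The pads are closed on the handle, opening 0.30 × 85 ≈ 26 mm. Now I'll lift.

```bash
python3 -m creep '10 0 0 -1 0; 10 0 0 -3 0; 10 0 0 -6 0; 10 0 0 -9 0; 10 0 0 -11 0; 10 0 0 -11 0; 10 0 0 -11 0; 10 0 0 -11 0; 10 0 0 -11 0' 30;  python3 - <<'E'
from h import *
i=K("wrist");a,d=grab_frame("wrist");cv2.imwrite("pics/w3.png",a);s=sense();print(s["eef_pos"],s["contact_force"],s["wrist_torque"],s["opening"])
i=K("side");a,d=grab_frame("side");cv2.imwrite("pics/s3.png",cv2.resize(a[60:260,200:440],(720,600)))
E
```

```text
clock: 3.35
eef_pos: [477.4, -336.2, 363.9]
tcp_rot: [3.14, 0.001, -1.424]
contact_force: [-1.7, -0.1, -3.3]
opening: 0.3
[ 477.4503421  -336.35003622  364.03466354] [ 1.04885367 -0.81316752 -3.65908996] [ 0.01139776  0.14831179 -0.02619179] 0.3018593813601926
```

View pics/w3.png

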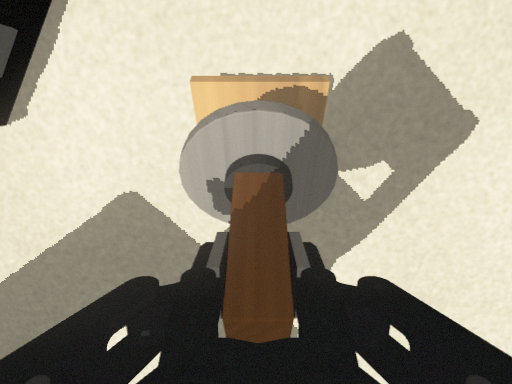

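View pics/s3.png

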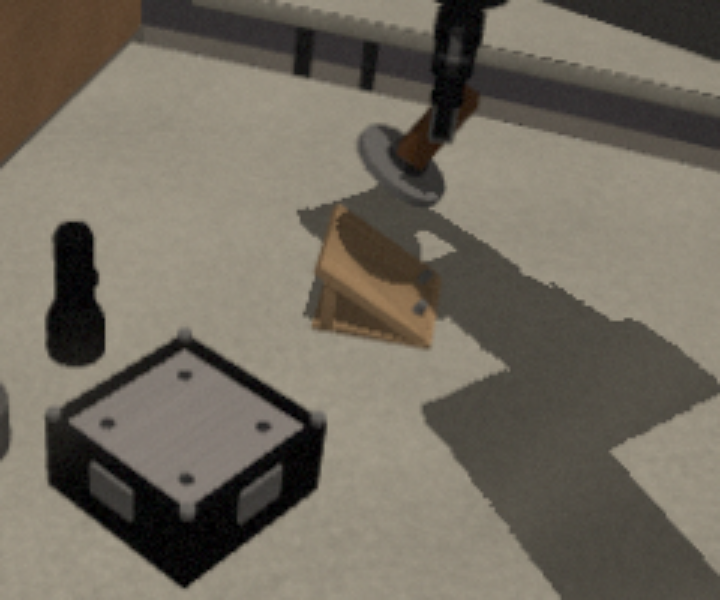

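```bash
python3 -m creep '10 -4 0.5 1 0; 10 -8 1 2 0; 10 -12 1.5 4 0; 10 -15 2 6 0; 10 -17 2.2 8 0; 10 -17 2.2 10 0; 10 -17 2.2 11 0; 10 -17 2.2 12 0; 10 -17 2.2 12.5 0; 10 -17 2.2 12.8 0; 10 -17 2.2 13 0; 10 -17 2.2 13 0' 20
```

```text
clock: 4.65
eef_pos: [432.2, -172.0, 236.4]
tcp_rot: [-3.139, -0.0, -1.425]
contact_force: [-2.2, 2.7, 18.1]
opening: 0.3
```

```bash
python3 -m creep '10 0 -0.8 0.3 0; 10 0 -1.6 0.5 0; 10 0 -2.4 0.8 0; 10 0 -3.2 1.1 0; 10 0 -4 1.3 0; 10 0 -4.3 1.4 0; 10 0 -4.3 1.4 0' 20; python3 - <<'E'
from h import *
a,d=grab_frame("side");cv2.imwrite("pics/s4.png",cv2.resize(a[60:260,200:440],(720,600)))
a,d=grab_frame("wrist");cv2.imwrite("pics/w4.png",a)
E
```

```text
clock: 5.35
eef_pos: [475.3, -166.0, 222.5]
tcp_rot: [-3.139, -0.001, -1.425]
contact_force: [-1.3, -0.1, 1.2]
opening: 0.303
```

View pics/s4.png

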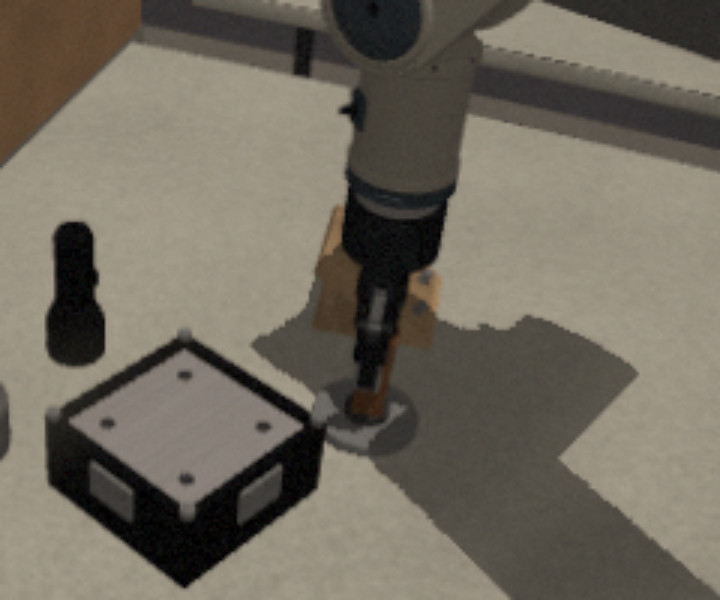

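View pics/w4.png

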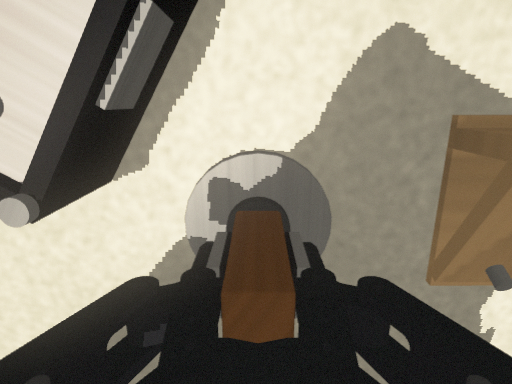

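The tamper has pivoted to near upright on the table. The handle may still be off by a few degrees, so I'll release to let it settle flat, then measure again.

```bash
python3 -m creep '20 0 0 0 0;40 0 0 0 0; 80 0 0 0 0; 80 0 0 0 0; 80 0 0 0 0; 80 0 0 -0.3 0; 80 0 0 -0.3 0' 20; python3 - <<'E'
from h import *
np.set_printoptions(precision=2,suppress=True)
i=K("wrist");a,d=grab_frame("wrist");cv2.imwrite("pics/w5.png",a)
X=cloud("wrist",d,i);hsv=cv2.cvtColor(a,cv2.COLOR_BGR2HSV)
roi=np.zeros((384,512),bool);roi[100:345,170:345]=1
g=cv2.erode((roi&(hsv[...,1]<60)&(X[...,2]>5)&(X[...,2]<15)).astype(np.uint8),np.ones((3,3)))
Q=X[g>0];c0=Q.mean(0);nn=np.linalg.svd(Q-c0,full_matrices=False)[2][2];nn*=np.sign(nn[2])
cc,r=cv2.minEnclosingCircle(Q[:,:2].astype(np.float32));print("disc",len(Q),nn,c0,cc,r)
w=roi&(hsv[...,1]>100)&(X[...,2]>25)&(X[...,2]<105);P=X[w];print(len(P),P.min(0),P.max(0))
for lo,hi in((25,50),(50,75),(75,94),(94,102)):
    q=P[(P[:,2]>lo)&(P[:,2]<hi)];print(lo,len(q),q.mean(0) if len(q) else 0, cv2.minAreaRect(q[:,:2].astype(np.float32)) if len(q)>3 else 0)
s=sense();print(s["eef_pos"],s["tcp_rot"],s["contact_force"],s["qpos"])
E
```

```text
clock: 6.15
eef_pos: [475.2, -166.1, 226.0]
tcp_rot: [-3.138, -0.001, -1.425]
contact_force: [0.4, 1.2, 0.2]
opening: 0.796
disc 8977 [-0. -0.  1.] [ 484.97 -164.66    9.28] (474.255859375, -166.0947265625) 44.23361587524414
7797 [ 459.85 -199.73   25.08] [ 488.78 -151.93   97.  ]
25 794 [ 486.5  -164.42   38.31] ((486.23443603515625, -164.55381774902344), (2.751396417617798, 25.70784568786621), 6.284084320068359)
50 1256 [ 486.54 -164.51   63.55] ((487.2191162109375, -175.25189208984375), (3.0077247619628906, 46.46783447265625), 5.042758464813232)
75 1720 [ 485.78 -164.91   86.02] ((475.608154296875, -176.871337890625), (26.98388671875, 46.89166259765625), 7.6934709548950195)
94 4027 [ 474.86 -166.07   95.19] ((474.36083984375, -166.20852661132812), (26.21834945678711, 25.320602416992188), 7.941097736358643)
[ 475.17 -166.04  225.91] [-3.14 -0.   -1.43] [-0.19 -0.32 -0.17] [-0.34  0.42  2.03  0.    0.69  1.09]
```

View pics/w5.png

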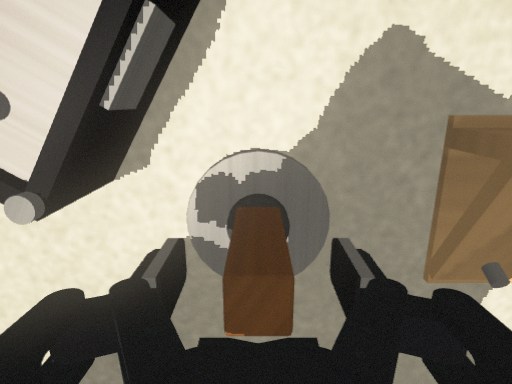

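It stands flat at (474.3,−166.1), and its disc normal is vertical. I'll regrip a little higher and firmly, lift, and carry it over the case.

```bash
python3 -m creep '80 0 0.1 -0.3 0; 25 0 0.1 -0.3 0; 10 0 0.1 -0.3 0; 10 0 0.1 -0.3 0; 10 0 0.1 -0.3 0; 10 0 0.1 -0.3 0; 10 0 0.1 -2 0; 10 0 0.1 -5 0; 10 0 0.1 -8 0; 10 0 0.1 -12 0; 10 -3 -3 -13 8; 10 -6 -6.5 -13 16; 10 -9 -9.7 -13 24; 10 -11.8 -12.7 -13 30.7; 10 -11.8 -12.7 -13 30.7; 10 -11.8 -12.7 -13 30.7; 10 -11.8 -12.7 -13 30.7; 10 -11.8 -12.7 -13 30.7' 110; python3 - <<'E'
from h import *
i=K("wrist");a,d=grab_frame("wrist");cv2.imwrite("pics/w6.png",a);np.savez("w6.npz",a=a,d=d,k=i[0],D=i[1],T=i[2]);
s=sense();print(s["eef_pos"],s["tcp_rot"],s["contact_force"],s["opening"])
a,d=grab_frame("side");cv2.imwrite("pics/s6.png",cv2.resize(a[60:260,150:390],(720,600)))
E
```

```text
clock: 8.0
eef_pos: [582.5, -31.6, 355.9]
tcp_rot: [-3.139, 0.0, -1.962]
contact_force: [0.7, -0.5, -4.2]
opening: 0.293
[582.58928125 -31.66874481 356.06020402] [-3.13824172e+00  4.18984777e-04 -1.96183143e+00] [ 0.30797267  0.01841094 -3.34038361] 0.2900053442703961
```

View pics/w6.png

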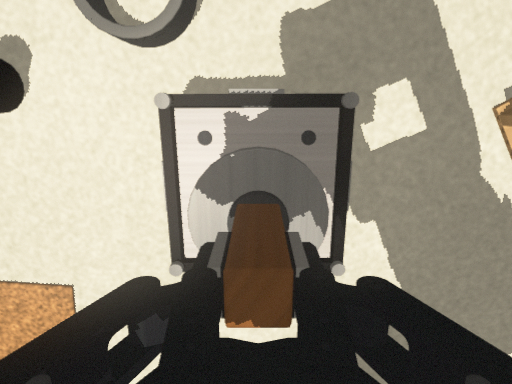

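View pics/s6.png

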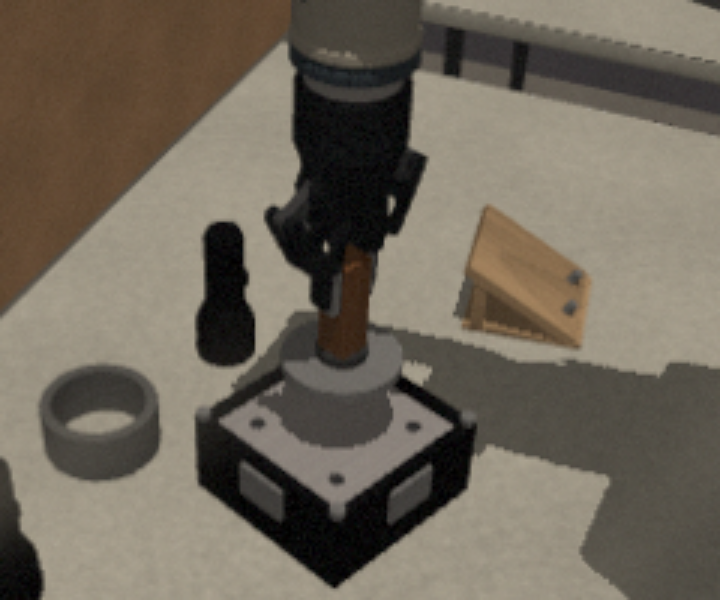

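The wrist view shows the posts at (163,101), (350,100), (176,269) and (338,269), and two screws at (205,138) and (308,138). The tamper is upright and hanging over the cover. I'll work out the case centre from these.

```bash
python3 - <<'E'
from h import *
np.set_printoptions(precision=2,suppress=True)
f=np.load("w6.npz");i=(f["k"],f["D"],f["T"]);X=cloud("wrist",f["d"],i);a=f["a"]
C=[]
for u,v in((163,101),(350,100),(176,269),(338,269)):
    p=X[v-2:v+3,u-2:u+3].reshape(-1,3);z=np.median(p[:,2]);q=onplane("wrist",[[u,v]],z,i)[0];C.append(q);print("post",q)
C=np.array(C);print("posts centre",C.mean(0),(C[0]+C[3])/2,(C[1]+C[2])/2)
S=[]
g=a.mean(2)
for u,v in((205,138),(308,138)):
    m=np.zeros((384,512),np.uint8);w=g[v-12:v+13,u-12:u+13];m[v-12:v+13,u-12:u+13]=w<0.6*np.median(w)
    ys,xs=np.nonzero(m);q=onplane("wrist",[[xs.mean(),ys.mean()]],66,i)[0];S.append(q);print("screw",xs.mean(),ys.mean(),q,X[v-9,u][2])
S=np.array(S);d=S[1]-S[0];L=np.linalg.norm(d);d/=L;mid=S.mean(0)
# direction to the robot side
p=np.array([d[1],-d[0],0]);p*=np.sign(-p[0]);print("yaw",np.degrees(np.arctan2(d[1],d[0])),L,"centre",mid+p*L/2)
# tamper disc tilt while held
hsv=cv2.cvtColor(a,cv2.COLOR_BGR2HSV);roi=np.zeros((384,512),bool);roi[145:270,185:335]=1
m=roi&(hsv[...,1]<60)&(X[...,2]>115)&(X[...,2]<150);Q=X[m];print(len(Q),np.percentile(Q[:,2],[5,50,95]))
c=np.median(Q[:,2]);Q=Q[np.abs(Q[:,2]-c)<4]
c0=Q.mean(0);n=np.linalg.svd(Q-c0,full_matrices=False)[2][2];print("disc",n*np.sign(n[2]),cv2.minEnclosingCircle(Q[:,:2].astype(np.float32)),c0)
E
```

```text
post [675.67   7.34  77.35]
post [ 622.93 -122.37   77.56]
post [545.79  61.14  77.24]
post [492.01 -69.28  77.23]
posts centre [584.1  -30.79  77.35] [583.84 -30.97  77.29] [584.36 -30.62  77.4 ]
screw 204.4935064935065 137.4090909090909 [638.93  -7.74  66.  ] 65.38066568292544
screw 308.1592356687898 137.36305732484075 [607.01 -85.22  66.  ] 65.45131696600015
yaw -112.39325125012333 83.79836944044732 centre [584.23 -30.52  66.  ]
9015 [134.84 136.02 143.48]
disc [ 0. -0.  1.] ((582.0346069335938, -30.781200408935547), 45.07632827758789) [597.27 -37.02 135.97]
```

Three estimates agree on (584.1,−30.7), and the tamper axis is at (582.0,−30.8), face 126 mm up. I'll centre it and go down to just above the cover, then press in small steps.

```bash
python3 -m creep '10 -0.1 -0.2 1.5 0; 10 -0.1 -0.2 3 0; 10 -0.1 -0.2 4.5 0; 10 -0.1 -0.2 5.3 0; 10 -0.1 -0.2 5.5 0; 10 -0.1 -0.2 5.5 0; 10 -0.1 -0.2 5.5 0; 10 -0.1 -0.2 5.5 0' 110
```

```text
clock: 8.9
eef_pos: [585.5, -31.5, 301.9]
tcp_rot: [-3.137, 0.001, -1.962]
contact_force: [-0.3, -0.1, -4.9]
opening: 0.289
```

```bash
python3 -m creep '10 0 0 0.3 0; 10 0 0 0.6 0; 10 0 0 0.8 0; 10 0 0 1.0 0; 10 0 0 1.2 0; 10 0 0 1.4 0; 10 0 0 1.6 0; 10 0 0 1.8 0; 10 0 0 2.0 0; 10 0 0 2.1 0; 10 0 0 2.2 0; 10 0 0 2.2 0' 110
```

```text
clock: 10.1
eef_pos: [585.6, -31.5, 279.7]
tcp_rot: [-3.137, 0.001, -1.962]
contact_force: [1.0, 0.0, 1.1]
opening: 0.291
```

```bash
python3 -m creep '10 0 0 0.1 0; 10 0 0 0.2 0; 10 0 0 0.3 0; 10 0 0 0.4 0; 10 0 0 0.45 0; 10 0 0 0.45 0' 110; python3 -m creep '10 0 0 0.1 0; 10 0 0 0.2 0; 10 0 0 0.2 0; 10 0 0 0.2 0' 110
```

```text
clock: 10.7
eef_pos: [585.6, -31.5, 275.1]
tcp_rot: [-3.137, 0.001, -1.962]
contact_force: [0.4, 0.9, 2.1]
opening: 0.29
clock: 11.1
eef_pos: [585.7, -31.5, 273.0]
tcp_rot: [-3.137, 0.001, -1.962]
contact_force: [-0.7, 0.3, 3.2]
opening: 0.293
```

```bash
python3 -m creep '10 0 0 0.1 0; 10 0 0 0.2 0; 10 0 0 0.2 0; 10 0 0 0.2 0' 110
```

```text
clock: 11.5
eef_pos: [585.7, -31.5, 271.0]
tcp_rot: [-3.137, 0.001, -1.962]
contact_force: [-1.2, 0.7, 4.3]
opening: 0.291
```

```bash
python3 -m creep '10 0 0 0.05 0; 10 0 0 0.15 0; 10 0 0 0.15 0; 10 0 0 0.15 0' 110
```

```text
clock: 11.9
eef_pos: [585.7, -31.5, 269.5]
tcp_rot: [-3.137, 0.001, -1.962]
contact_force: [-0.5, -0.4, 4.0]
opening: 0.298
```

```bash
python3 -m creep '10 0 0 0.05 0; 10 0 0 0.15 0; 10 0 0 0.15 0; 10 0 0 0.15 0' 110
```

```text
clock: 12.3
eef_pos: [585.7, -31.5, 268.0]
tcp_rot: [-3.137, 0.001, -1.962]
contact_force: [-0.8, 0.6, 4.2]
opening: 0.288
```

```bash
python3 -m creep '10 0 0 0.05 0; 10 0 0 0.15 0; 10 0 0 0.15 0; 10 0 0 0.15 0' 110
```

```text
clock: 12.7
eef_pos: [585.8, -31.5, 267.8]
tcp_rot: [-3.136, 0.001, -1.962]
contact_force: [-5.1, 0.9, 17.6]
opening: 0.292
```

```bash
python3 -m creep '10 0 0 0.05 0; 10 0 0 0.12 0; 10 0 0 0.12 0; 10 0 0 0.12 0' 110
```

```text
clock: 13.1
eef_pos: [585.7, -31.4, 267.8]
tcp_rot: [-3.136, 0.001, -1.962]
contact_force: [-5.2, 1.9, 17.5]
opening: 0.289
```

Bottomed out: the wrist reads 17.6 N, about 22 N on the cover, and there is no further travel. I'll hold it there and check that it is level.

```bash
python3 -m creep '10 0 0 0.15 0; 10 0 0 0.15 0; 10 0 0 0.15 0; 10 0 0 0.15 0; 10 0 0 0.15 0; 10 0 0 0.15 0' 110; python3 - <<'E'
from h import *
np.set_printoptions(precision=4,suppress=True)
i=K("wrist");a,d=grab_frame("wrist");cv2.imwrite("pics/w7.png",a)
X=cloud("wrist",d,i);hsv=cv2.cvtColor(a,cv2.COLOR_BGR2HSV)
c,s=np.cos(np.radians(67.7)),np.sin(np.radians(67.7));R=np.array([[c,s],[-s,c]])
q=(X[...,:2]-[584.1,-30.7])@R.T
m=(np.abs(q).max(-1)<56)&(X[...,2]>28)&(X[...,2]<50)&(np.hypot(q[...,0],q[...,1])>48)
Q=X[m]
for _ in range(5):
    A=np.c_[Q[:,:2]-[584,-31],np.ones(len(Q))];w=np.linalg.lstsq(A,Q[:,2],rcond=None)[0];e=Q[:,2]-A@w;Q=Q[np.abs(e)<max(2*e.std(),.4)]
print(m.sum(),len(Q),"cover tilt,z",w,e.std());s=sense();print(s["contact_force"],s["wrist_torque"],s["eef_pos"])
E
```

```text
clock: 13.7
eef_pos: [585.7, -31.4, 267.8]
tcp_rot: [-3.136, 0.001, -1.962]
contact_force: [-6.6, -0.2, 20.1]
opening: 0.288
8367 7371 cover tilt,z [-0.0003  0.0001 37.9527] 0.4949681265545332
[-5.8822  0.0715 20.1191] [-0.0907  1.2221 -0.0408] [585.7252 -31.4    267.7855]
```

View pics/w7.png

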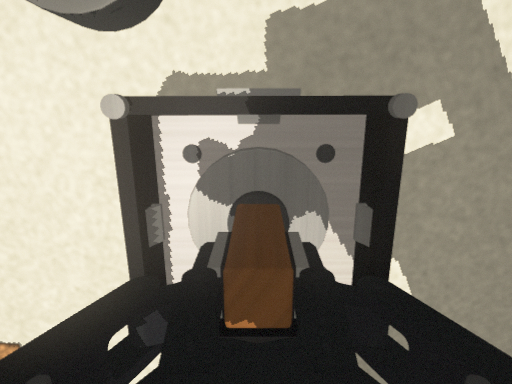

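The cover is level (tilt below 0.001) with its top face 38 mm up, all visible catches have snapped over, and it was held for about 1 s at 22–25 N. Now I'll lift straight up and carry the tamper to above the mat.

```bash
python3 -m creep '10 0 0 -0.2 0; 10 0 0 -0.4 0; 10 0 0 -0.7 0; 10 0 0 -1.0 0; 10 0 0 -1.5 0; 10 0 0 -2.5 0; 10 0 0 -5 0; 10 0 0 -8 0; 10 0 0 -10 0; 10 0 0 -10 0; 10 0 0 -10 0' 110; python3 - <<'E'
from h import *
np.set_printoptions(precision=4,suppress=True)
i=K("wrist");a,d=grab_frame("wrist");cv2.imwrite("pics/w8.png",a)
X=cloud("wrist",d,i)
c,s=np.cos(np.radians(67.7)),np.sin(np.radians(67.7));R=np.array([[c,s],[-s,c]])
q=(X[...,:2]-[584.1,-30.7])@R.T
m=(np.abs(q).max(-1)<56)&(X[...,2]>28)&(X[...,2]<75);Q=X[m]
for _ in range(5):
    A=np.c_[Q[:,:2]-[584,-31],np.ones(len(Q))];w=np.linalg.lstsq(A,Q[:,2],rcond=None)[0];e=Q[:,2]-A@w;Q=Q[np.abs(e)<max(2*e.std(),.4)]
print(len(Q),"cover tilt,z",w);s=sense();print(s["contact_force"],s["eef_pos"],s["tcp_rot"],s["opening"])
E
```

```text
clock: 14.85
eef_pos: [584.9, -31.3, 367.6]
tcp_rot: [-3.136, 0.001, -1.962]
contact_force: [-1.3, -0.4, -4.2]
opening: 0.292
3761 cover tilt,z [-0.001   0.0012 46.9006]
[ 0.1653 -0.0734 -3.9369] [584.6198 -31.2935 366.7352] [-3.1376  0.0006 -1.9617] 0.29160548038880774
```

View pics/w8.png

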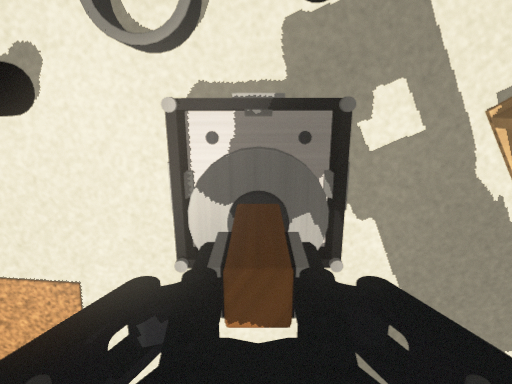

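The cover now sits under the catches: top at 46.9 mm, so underside about 41 mm, and level. On to the mat.

```bash
python3 -m creep '10 -2 1.4 0 0; 10 -5 3.5 0 0; 10 -8.5 5.9 0 0; 10 -12 8.4 0 0; 10 -15.5 10.8 0 0; 10 -19 13.2 0 0; 10 -22 15.3 0 0; 10 -25 17.4 0 0; 10 -27.5 19.2 0 0; 10 -29 20.2 0 0; 10 -29.4 20.5 0 0; 10 -29.4 20.5 0 0; 10 -29.4 20.5 0 0; 10 -29.4 20.5 0 0' 110; python3 - <<'E'
from h import *
np.set_printoptions(precision=3,suppress=True)
i=K("wrist");a,d=grab_frame("wrist");cv2.imwrite("pics/w9.png",a);X=cloud("wrist",d,i)
hsv=cv2.cvtColor(a,cv2.COLOR_BGR2HSV);roi=np.zeros((384,512),bool);roi[130:300,170:345]=1
m=roi&(hsv[...,1]<60)&(X[...,2]>135)&(X[...,2]<160);Q=X[m];c=np.median(Q[:,2]);Q=Q[np.abs(Q[:,2]-c)<4]
c0=Q.mean(0);n=np.linalg.svd(Q-c0,full_matrices=False)[2][2];print("disc",n*np.sign(n[2]),cv2.minEnclosingCircle(Q[:,:2].astype(np.float32)),c)
s=sense();print(s["contact_force"],s["eef_pos"],s["tcp_rot"])
E
```

```text
clock: 16.3
eef_pos: [507.4, 317.5, 365.9]
tcp_rot: [-3.138, 0.0, -1.963]
contact_force: [-1.4, 0.3, -3.4]
opening: 0.291
disc [ 0.001 -0.002  1.   ] ((507.1659240722656, 318.07220458984375), 45.04930877685547) 146.05647533166945
[ 0.076  0.211 -3.268] [507.473 317.577 366.047] [-3.138  0.    -1.963]
```

View pics/w9.png

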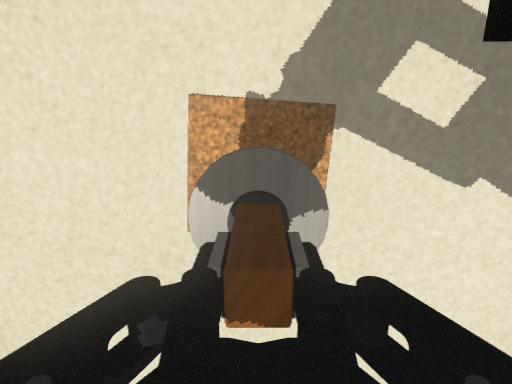

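The tamper is over the mat at (507,318), with the mat centre at (507,320). I'll lower it from the present 136 mm face height.

```bash
python3 -m creep '10 0 0.1 3 0; 10 0 0.1 6 0; 10 0 0.1 9 0; 10 0 0.1 11 0; 10 0 0.1 12.2 0; 10 0 0.1 12.7 0; 10 0 0.1 12.9 0; 10 0 0.1 13.1 0; 10 0 0.1 13.2 0; 10 0 0.1 13.2 0; 10 0 0.1 13.2 0' 110
```

```text
clock: 17.45
eef_pos: [507.2, 317.9, 234.6]
tcp_rot: [-3.137, 0.001, -1.963]
contact_force: [-0.6, 0.4, -4.2]
opening: 0.293
```

```bash
python3 -m creep '10 0 0 0.05 0; 10 0 0 0.1 0; 10 0 0 0.15 0; 10 0 0 0.15 0' 110
```

```text
clock: 17.85
eef_pos: [507.3, 318.0, 233.2]
tcp_rot: [-3.137, 0.001, -1.963]
contact_force: [-0.3, 0.3, -0.9]
opening: 0.297
```

Touching, since the load has dropped to about −0.9 N. Now I'll release and withdraw upward.

```bash
python3 -m creep '30 0 0 0.05 0; 45 0 0 0.05 0; 90 0 0 0.05 0; 90 0 0 0 0; 90 0 0 0 0; 90 0 0 0 0; 90 0 0 -2 0; 90 0 0 -5 0; 90 0 0 -9 0; 90 0 0 -13 0; 90 0 0 -17 0; 90 0 0 -17 0; 90 0 0 -17 0' 20; python3 - <<'E'
from h import *
np.set_printoptions(precision=3,suppress=True)
i=K("wrist");a,d=grab_frame("wrist");cv2.imwrite("pics/w10.png",a);X=cloud("wrist",d,i)
hsv=cv2.cvtColor(a,cv2.COLOR_BGR2HSV)
near=np.hypot(X[...,0]-507,X[...,1]-319)<60
m=near&(hsv[...,1]<60)&(X[...,2]>9)&(X[...,2]<19);Q=X[m];c=np.median(Q[:,2]);Q=Q[np.abs(Q[:,2]-c)<3]
c0=Q.mean(0);n=np.linalg.svd(Q-c0,full_matrices=False)[2][2];print("disc",n*np.sign(n[2]),cv2.minEnclosingCircle(Q[:,:2].astype(np.float32)),c)
t=X[near&(X[...,2]>95)&(X[...,2]<106)];print("top",cv2.minAreaRect(t[:,:2].astype(np.float32)),np.median(t[:,2]))
for k in("side","top"):
    i=K(k);a,d=grab_frame(k);cv2.imwrite(f"pics/{k}10.png",a);X=cloud(k,d,i)
    c,s=np.cos(np.radians(67.7)),np.sin(np.radians(67.7));R=np.array([[c,s],[-s,c]]);q=(X[...,:2]-[584.1,-30.7])@R.T
    m=(np.abs(q).max(-1)<45)&(X[...,2]>28)&(X[...,2]<75);Q=X[m];A=np.c_[Q[:,:2]-[584,-31],np.ones(len(Q))];w=np.linalg.lstsq(A,Q[:,2],rcond=None)[0];print(k,len(Q),"cover",w)
    for nme,p in(("torch0",(755,168)),("torch1",(736,-150)),("tape",(763,0))):
        mm=(np.hypot(X[...,0]-p[0],X[...,1]-p[1])<75)&(X[...,2]>25);print(nme,X[mm].min(0),X[mm].max(0))
s=sense();print(s["contact_force"],s["eef_pos"],s["opening"],s["clock"])
E
```

```text
clock: 19.15
eef_pos: [506.5, 318.1, 404.2]
tcp_rot: [-3.136, 0.003, -1.963]
contact_force: [0.1, 0.1, 0.3]
opening: 0.896
disc [ 0. -0.  1.] ((507.5079345703125, 318.911865234375), 44.593997955322266) 13.334951710387953
top ((507.5538635253906, 318.878173828125), (25.443967819213867, 25.613187789916992), 67.08687591552734) 99.13107340375001
side 490 cover [ 0.003  0.    47.326]
torch0 [733.516 151.284  25.099] [781.487 197.926 132.691]Traceback (most recent call last):
  File "<stdin>", line 14, in <module>
    return umr_minimum(a, axis, None, out, keepdims, initial, where)
ValueError: zero-size array to reduction operation minimum which has no identity
```

View pics/w10.png

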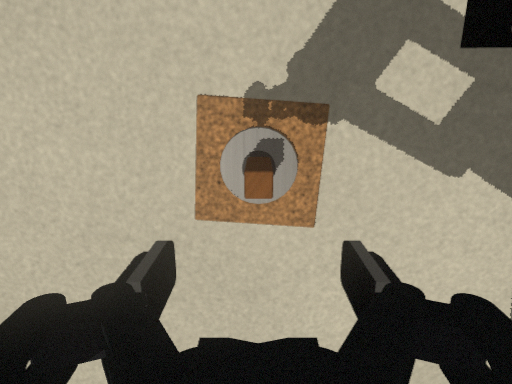

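View pics/side10.png

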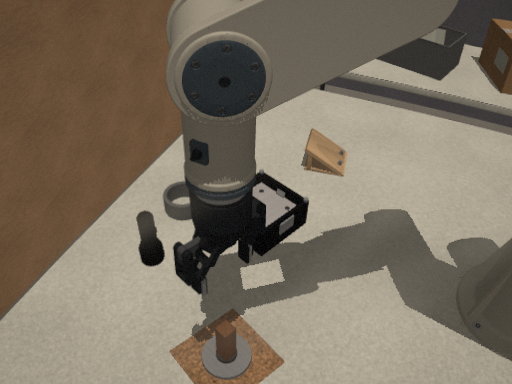

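The tamper stands upright in the middle of the mat at (260,165) px in the wrist view, and the gripper is clear. Torch 1 is hidden behind the arm in the side view, so I'll check the top view before handing in.

```bash
python3 - <<'E'
from h import *
np.set_printoptions(precision=1,suppress=True)
k="top";i=K(k);a,d=grab_frame(k);cv2.imwrite("pics/top11.png",a);X=cloud(k,d,i)
c,s=np.cos(np.radians(67.7)),np.sin(np.radians(67.7));R=np.array([[c,s],[-s,c]]);q=(X[...,:2]-[584.1,-30.7])@R.T
m=(np.abs(q).max(-1)<55)&(X[...,2]>28)&(X[...,2]<75);Q=X[m];A=np.c_[Q[:,:2]-[584,-31],np.ones(len(Q))];w=np.linalg.lstsq(A,Q[:,2],rcond=None)[0];print(len(Q),"cover",w.round(4))
X0=cloud(k,np.load("top0.npz")["d"],i)
for nme,p in(("torch0",(755,168)),("torch1",(736,-150)),("tape",(763,0))):
    for Y in(X0,X):
        mm=(np.hypot(Y[...,0]-p[0],Y[...,1]-p[1])<75)&(Y[...,2]>25)&(Y[...,2]<140);print(nme,mm.sum(),Y[mm].mean(0) if mm.any() else "hidden")
E
```

```text
2117 cover [ 0.  -0.  46.7]
torch0 475 [751.5 164.8  84.4]
torch0 480 [751.4 164.8  84.1]
torch1 455 [ 729.4 -147.8   85.1]
torch1 455 [ 729.4 -147.9   85.2]
tape 555 [775.2  -0.   41.7]
tape 552 [775.2  -0.   41.7]
```

View pics/top11.png

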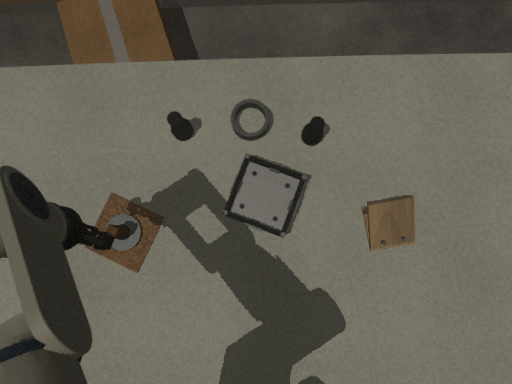

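The top view shows the cover level in the case at (266,195) px, the tamper on the mat at (125,232) px, and the torches and tape where they were. Handing in.

```bash
python3 -c "
from rig import *
print(sign_off()); print(sense()['clock'])"
```

```text
the job is handed in; nothing more can be done
None
the job is handed in; nothing more can be done
```

The cover is caught level under its catches, and the tamper stands upright and released in the middle of the cork mat. I handed the job in at about 19.3 s; `sign_off()` gives no verdict.

- **Lift:** I gripped the leaning tamper and lifted it off the rest. It kept its 30° lean in the grip, so I stood it flat on open table and gripped it again upright.
- **Press:** I centred the tamper to about 1 mm and pressed in small steps. The cover bottomed out after about 28 mm of travel. I held it there for about 1 s with roughly 22–25 N on the cover; the camera showed it level to within 0.001 rad.
- **Place:** I then carried the tamper to the mat, set it down and let go.

| Last check | Result |
|---|---|
| Cover top face | 46.7 mm up (underside about 41 mm), level, in the top view |
| Tamper axis | (507.5, 318.9), about 1 mm from the mat centre measured in the top view, disc level |
| Gripper | clear of everything, about 0 N at the wrist |
| Torches and tape | moved less than 0.5 mm in the top view |

- **Disagreements:** The first cover positions from the side and top cameras differed by about 3 mm; I used the wrist camera's figure, which lay between them. The two cameras' mat centres also differ by about 3 mm. Both gaps are about what the 2 mm calibration allows.
- **Failed check:** At the end the arm hid torch 1 in the side view, so that view's check stopped there. I checked torch 1 and the tape at the end only from above.

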